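Snap the retaining clip onto the bat clamp's pivot pin

TASK

Take the orange-handled fork tool out of its wooden rest, and with the fork push the yellow split clip sideways across the steel plate onto the groove of the bat clamp's pivot pin until it snaps fully home. Once it has snapped in, lean on it with the fork at about 14 N for half a second to prove the seat; never push with more than 22 N, which would bend the clip. Then lay the fork tool back in its rest as it was and let go; keep the gripper off the clip and leave the other things on the bench alone.

Things in the scene. Friction and masses are not known exactly. Their poses are not given: they have to be found in the camera images.
- slot (a point): Centre of the slot in the clamp's steel plate, level with the plate's top face, 45 mm above the table; z up; x is the way the clip is pushed (it starts on the -x side). The upright pivot pin is bolted fast in this slot anywhere within 6.5 mm of this point along x (not measured; find it by feel). Pin: neck 18 mm in diameter, 6.6 mm tall from the face up, then a brass head 26 mm in diameter, 11 mm tall.
- clamp: The whole fixed bat clamp (blue block, steel plate, pin, 45 mm tall to the plate's face); origin 45 mm below the point slot, same axes. The plate reaches 64 mm to -x, 60 mm to +x and 48 mm either side of the slot; at +x an arm 34 mm wide runs on to 129 mm and carries a black ball knob, its top 89 mm above the table.
- clip: Yellow U-shaped spring clip, 30 g, 5 mm thick, loose on the plate 34 to 42 mm from the slot point on its -x side. Origin: centre of its opening (on the pin's axis when seated), underside; x points out of its mouth, within 0.3 rad towards the pin; z up. The jaws reach 11 mm ahead of the origin, 32 mm wide outside, round jaw ends 12 mm apart.
- clip_back (a point): Middle of the clip's flat back edge (34 mm wide), 17 mm behind its origin, 2.5 mm above its underside; same axes. Pushed on, the jaw ends meet the neck with the origin about 16 mm from the pin's axis, spread while the push rises to 5 to 13 N, then snap shut behind the neck: the clip jumps on and the push drops; with the origin 0.5 mm past the axis the back meets the neck, a hard stop.
- fork_handle (a point): Middle of the fork tool's orange handle, a bar 110 mm long (x), 18 mm wide (y) and 26 mm tall (z), to be gripped across its width; tool about 0.18 kg. x points to the fork end; z up. A steel shank 12 mm wide and 8 mm tall, flush with the handle's underside (13 mm below this point), runs on to the fork.
- fork_pocket (a point): Middle of the flat face that pushes the clip's back edge: 112 mm ahead of the handle's middle and 9 mm below it, half-way up the 8 mm tall fork (its underside is 4 mm below this point). Two tines, 37 mm apart inside, run 10 mm ahead beside the clip's back, then flare out to 17 mm ahead, about 54 mm over all. Same axes.
- fork: The whole fork tool (same origin and axes as point fork_handle).
- rest_seat (a point): Fixed wooden rest: where the handle's middle lies when the tool is in it, 46 mm above the table; x along the tool to its fork end, z up. Two stands 14 mm thick carry the tool's underside 33 mm above the table, 42 mm behind this point and 75 mm ahead of it, each with a notch 27 mm wide, 14 mm deep. Base board 10 mm thick, 70 mm wide.
- mallet: Wooden mallet lying on the bench; leave alone.
- glue: Closed jar with a red lid, 60 mm wide, 110 mm tall; leave alone.
- sanding: Cork sanding block 100 x 60 x 35 mm; leave alone.
- tin: Open green tray 110 x 80 x 35 mm; leave alone.
- wedge: Wooden offcut 140 x 50 x 30 mm; leave alone.
- mug: White mug, 74 mm wide, 85 mm tall; leave alone.
- jaw_l (a joint): Opening of the clip's left jaw (its +y side), rad: 0 as made, when free or seated; about 0.15 while its end rides over the neck; sprung shut.
- jaw_r (a joint): Opening of the clip's right jaw (its -y side), rad; as jaw_l.

How it is judged:
By the outcome, as a careful person would: the job done as asked, in the order asked, and still so for the second after the job is handed in, with the robot touching nothing.
It also fails if it takes over 61 s, if anything falls off the work surface, if the arm or the gripper's body presses on something with over 40 N, if the wrist force passes 120 N, or if a joint passes its speed limit or range.

ROBOT

A 6-joint arm with a two-finger parallel gripper is mounted at the origin on the work surface. World frame = base frame: x ahead of the robot, y to its left, z up, the work surface at z = 0. Lengths are in m, angles in degrees, forces in N, time in s.
With the tool pointing down it reaches from about 0.325 to 0.775 m from the base axis. Payload 5.5 kg.
Tool frame: the origin (TCP) lies at the centre of the arm's flange, where the gripper is bolted on; the fingertips stand 182 mm ahead of it and the grasp point (between the pads) lies 163 mm ahead of it; z points along the fingers, y is the direction in which the jaws open and shut (so a half turn about z gives the same grasp; the last joint's range is limited). The gripper opens to 88 mm and grips with 3 to 60 N. Pads are 20 mm wide; open, the fingers measure 115 mm over their backs; the gripper's body (75 mm by 178 mm) begins 61 mm behind the grasp point.
Start: joints at [-70.342, 5.22, 70.514, -0, 104.267, -3.249], TCP at [0.234, -0.553, 0.405] pointing down, gripper open.
Joint ranges: [-164.24, 164.24], [-49.07, 125.15], [9.68, 141.18], [-86.29, 266.29], [3.28, 154.24], [-151.56, 151.56]. Speed limits (degrees/s): [147.25, 147.25, 172.46, 180, 180, 180].

INTERFACE

Orientations are given as [roll, pitch, yaw] about the fixed x, y, z axes, in that order (R = Rz(yaw) Ry(pitch) Rx(roll)).
In Python, from station import r gives the robot as it stands. The module is installed in compiled form; this text tells all that it offers. Calls block until the motion is done:
- r.reach(position, orientation): joint-space move of the TCP to a pose.
- r.servo_line(position, rotation=None, speed=0.15): straight line of the TCP; rotation=None keeps the orientation; speed is the mean speed in m/s.
- r.move_joints(angles): joint-space move.
- r.let_go() and r.grab(squeeze=None): open the fingers fully, or close them until they stop; squeeze is the grip in N (None keeps the last).
- r.wait(seconds).
- r.inverse_kinematics(position, orientation): joint angles nearest the present ones, or None.
- r.sense(): the state.
- r.snapshot(name): name is "scene" or "top" or "wrist"; returns a dict with "frame" (400x640x3 uint8, red, green, blue), "fx", "fy", "cx", "cy" (pixels), "R" (3x3) and "t" (3): a world point X has camera coordinates R X + t. Camera axes: x right, y down, z forward; pixel columns grow to the right and rows downward; lengths in m; the calibration is good to about 2 mm. A picture is of the moment at which its call begins. There is no depth.
A pose or a line that the arm cannot do raises r.IKError and nothing moves.
- r.hand_in(): hands the job in, once; it reports no verdict.
The state is a dict: "clock": time; "joints": joint angles; "joint_vel": joint speeds; "joint_torque": joint torques, N m; "tcp_pos": TCP position; "orientation": TCP orientation; "contact_force": force on the tool from outside, world axes, zero at the start; "torque": the same for the moment, N m; "opening": finger opening in m.
Only numpy, scipy, OpenCV 4.12 (cv2) and the standard library are available. Lean on these libraries where they do the work, as an engineer would, in place of code of your own. Each camera call takes 0.05 s, during which the arm holds its last target.

## Working session

There is one attempt and no reset: what is moved stays moved. The work goes in short steps, each a Python script; the robot and the scene stay as the last script left them, time stands still between calls to the robot, and variables do not carry over. Pictures are saved under pics/ and viewed, and the job is handed in when it is done.

```bash
mkdir -p pics; python3 - <<'E'
from station import r
import cv2,numpy as np,pickle
s=r.sense();print(s)
for n in("scene","top","wrist"):
    d=r.snapshot(n);cv2.imwrite(f"pics/a_{n}.png",d["frame"][:,:,::-1]);pickle.dump(d,open(f"a_{n}.pkl","wb"))
    print(n,d["fx"],d["cx"],d["cy"],np.round(d["R"],3).tolist(),np.round(d["t"],3))
E
```

```text
{'clock': 0.0, 'joints': array([-7.03426287e+01,  5.26103987e+00,  7.05809810e+01, -1.04132586e-03,
        1.04264112e+02, -3.24771457e+00]), 'joint_vel': array([ 0.00833596,  0.10005306,  0.00900559,  0.0235032 , -0.09665202,
        0.11058348]), 'joint_torque': array([ 2.10248186e-05, -4.46449935e+01, -4.06441426e+01,  6.97180163e-02,
        2.93817697e-02, -1.49311340e-04]), 'tcp_pos': array([ 0.2335471 , -0.5527411 ,  0.40353701]), 'orientation': array([-1.79893980e+02, -5.00467367e-03,  2.29048256e+01]), 'contact_force': array([-1.44351962,  0.03827134, -0.57591021]), 'torque': array([-0.02188646,  0.00564273, -0.04451767]), 'opening': 0.08792630596513562}
scene 409.5776050584918 316.3754640430547 195.51994438142725 [[0.466, 0.885, -0.007], [0.736, -0.393, -0.551], [-0.49, 0.252, -0.835]] [-0.269 -0.346  1.408]
top 434.250891850278 318.07158790396636 195.83997381113318 [[0.023, -1.0, -0.011], [-0.991, -0.021, -0.136], [0.136, 0.014, -0.991]] [0.023 0.507 1.205]
wrist 360.338832008527 316.68343513647727 193.5436513694796 [[0.39, -0.921, -0.002], [-0.884, -0.375, 0.28], [-0.258, -0.108, -0.96]] [-0.6   -0.033  0.39 ]
```

View pics/a_scene.png

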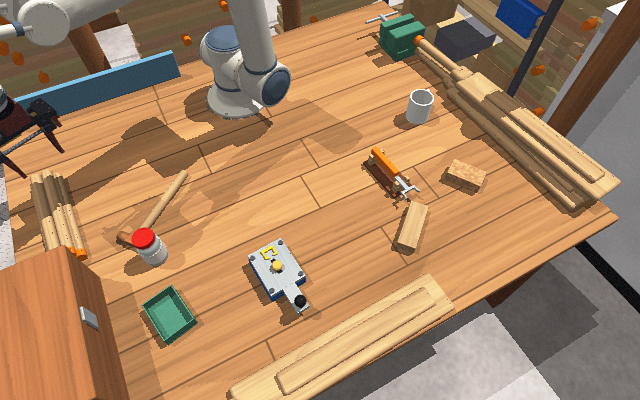

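View pics/a_top.png

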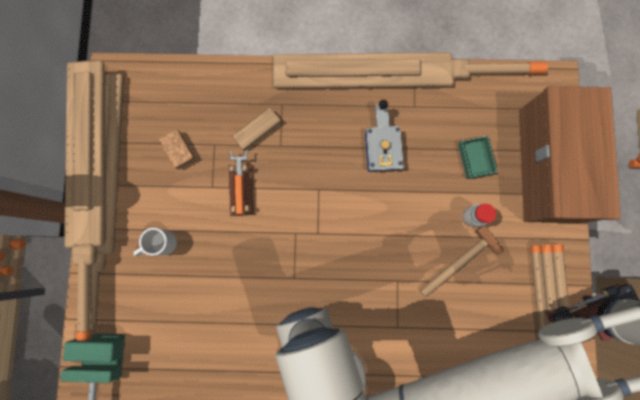

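View pics/a_wrist.png

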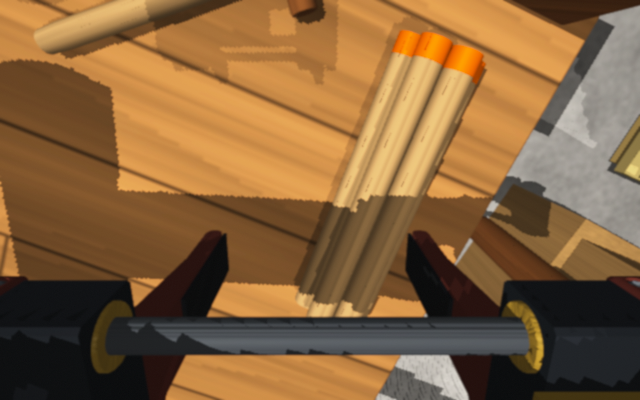

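The top view shows the fork tool at about (240,190) with its fork end up (+x). The clamp is at (384,150) with its arm and knob up at (384,105), and the yellow clip is at about (386,158). I'll locate these roughly, then look closer with the wrist camera.

```bash
cat > h.py <<'E'
import numpy as np,cv2,pickle
def ray(d,u,v):
    R=np.array(d["R"]);t=np.array(d["t"])
    c=-R.T@t; k=R.T@np.array([(u-d["cx"])/d["fx"],(v-d["cy"])/d["fy"],1]);return c,k
def onz(d,u,v,z):
    c,k=ray(d,u,v);return (c+k*(z-c[2])/k[2])
def proj(d,X):
    x=np.array(d["R"])@np.array(X)+np.array(d["t"]);return d["cx"]+d["fx"]*x[0]/x[2],d["cy"]+d["fy"]*x[1]/x[2]
E
python3 - <<'E'
from h import *
from station import r
d=pickle.load(open("a_top.pkl","rb"))
for n,u,v,z in [("hback",240,213,.059),("hfront",239,164,.059),("clip",386,157,.05),("knob",383,104,.08),("pin",385,147,.06),("plateBL",368,169,.045),("plateBR",404,169,.045)]: print(n,np.round(onz(d,u,v,z),4))
w=pickle.load(open("a_wrist.pkl","rb"));R=np.array(w["R"]);c=-R.T@np.array(w["t"]);s=r.sense()
print("cam in tcp world",c-s["tcp_pos"], R[2])
for p in ([.47,.17,.40],[.5,.13,.4],[.5,-.2,.4]):
  for yaw in(0,90,-90,180): print(p,yaw,r.inverse_kinematics(p,[180,0,yaw]))
E
```

```text
hback [0.4506 0.251  0.059 ]
hfront [0.5898 0.2604 0.059 ]
clip [ 0.6206 -0.1566  0.05  ]
knob [ 0.7666 -0.1436  0.08  ]
pin [ 0.6472 -0.1523  0.06  ]
plateBL [ 0.5857 -0.1061  0.045 ]
plateBR [ 0.5878 -0.2086  0.045 ]
cam in tcp world [ 0.07229418  0.03017218 -0.02080262] [-0.25824208 -0.10775592 -0.96005192]
[0.47, 0.17, 0.4] 0 [ 1.59844802e+01 -1.02852964e+01  8.60380122e+01 -2.54444375e-14
  1.04247284e+02  1.05984480e+02]
[0.47, 0.17, 0.4] 90 [ 1.59844802e+01 -1.02852964e+01  8.60380122e+01 -2.54444375e-14
  1.04247284e+02  1.59844802e+01]
[0.47, 0.17, 0.4] -90 None
[0.47, 0.17, 0.4] 180 [ 15.98448024 -10.28529637  86.03801219   0.         104.24728418
 -74.01551976]
[0.5, 0.13, 0.4] 0 [ 1.08007430e+01 -7.69064814e+00  8.37105325e+01 -2.54444375e-14
  1.03980116e+02  1.00800743e+02]
[0.5, 0.13, 0.4] 90 [ 1.08007430e+01 -7.69064814e+00  8.37105325e+01 -2.54444375e-14
  1.03980116e+02  1.08007430e+01]
[0.5, 0.13, 0.4] -90 None
[0.5, 0.13, 0.4] 180 [ 10.80074304  -7.69064814  83.71053249   0.         103.98011564
 -79.19925696]
[0.5, -0.2, 0.4] 0 [-2.54212672e+01 -4.32290711e+00  8.05749847e+01 -2.54444375e-14
  1.03747922e+02  6.45787328e+01]
[0.5, -0.2, 0.4] 90 [-25.42126724  -4.32290711  80.57498465   0.         103.74792246
 -25.42126724]
[0.5, -0.2, 0.4] -90 None
[0.5, -0.2, 0.4] 180 [ -25.42126724   -4.32290711   80.57498465    0.          103.74792246
 -115.42126724]
```

```bash
python3 - <<'E'
from h import *
from station import r
def snap(n,tag):
    d=r.snapshot(n);cv2.imwrite(f"pics/{tag}.png",d["frame"][:,:,::-1]);pickle.dump(d,open(f"{tag}.pkl","wb"))
r.reach([0.62,-.155,.36],[180,0,0]);print(r.sense()["clock"]);snap("wrist","b_clamp")
r.reach([0.55,.258,.36],[180,0,4]);s=r.sense();print(s["clock"],s["tcp_pos"],s["contact_force"]);snap("wrist","b_fork");snap("top","b_top")
E
```

```text
2.1583
3.7583 [0.55050402 0.25703788 0.35997421] [ 0.14754657  0.19419342 -0.30572643]
```

View pics/b_clamp.png

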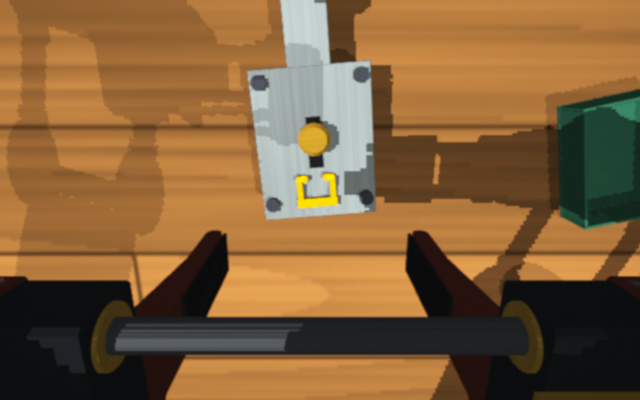

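View pics/b_fork.png

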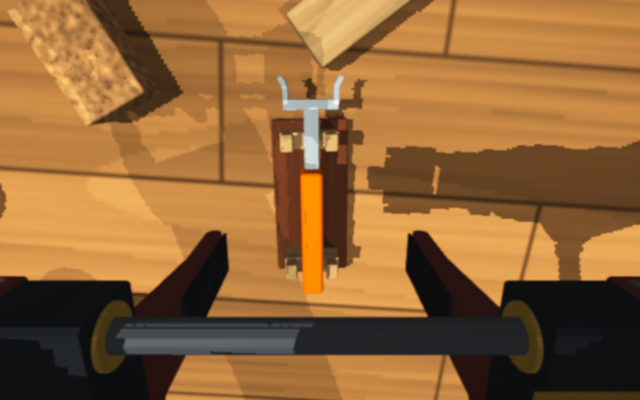

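The clamp view shows plate corners near (248,71), (371,61), (376,212) and (266,219), the pin head at (314,138), and the clip U at (297–339, 173–208) with its mouth towards the pin. The fork view shows the handle running from (312,172) to (313,293), with the fork bar at row 104 and tine tips at (282,78) and (341,78). Next I'll measure both.

```bash
cat > m.py <<'E'
from h import *
def comps(m,amin=30):
    n,l,st,c=cv2.connectedComponentsWithStats(m.astype(np.uint8));return [(st[i].tolist(),c[i].round(1).tolist(),l==i) for i in range(1,n) if st[i][4]>=amin]
def rect(d,mask,z):
    cs,_=cv2.findContours(mask.astype(np.uint8),cv2.RETR_EXTERNAL,cv2.CHAIN_APPROX_NONE);c=max(cs,key=len)[:,0,:]
    P=np.array([onz(d,u,v,z)[:2] for u,v in c])
    (cx,cy),(w,h),a=cv2.minAreaRect((P*1000).astype(np.float32));return P,(round(cx,1),round(cy,1)),(round(w,1),round(h,1)),round(a,1)
def hsv(d): return cv2.cvtColor(d["frame"],cv2.COLOR_RGB2HSV)
E
python3 - <<'E'
from m import *
for f in ("b_clamp","b_top","a_top","a_scene"):
    d=pickle.load(open(f+".pkl","rb"));H=hsv(d);print(f)
    y=(H[...,0]>=20)&(H[...,0]<=32)&(H[...,1]>150)&(H[...,2]>110)
    for st,c,m in comps(y,8): 
        if H.shape: print(" yel",st,c,rect(d,m,.05)[1:])
    if f=="b_clamp":
        g=(H[...,1]<60)&(H[...,2]>70); g[230:]=0
        for st,c,m in comps(g,500):
            print(" plate",st,c);mm=m.astype(np.uint8)
            P,*q=rect(d,mm,.045);print(q)
for f in ("b_fork","b_top","a_top","a_scene"):
    d=pickle.load(open(f+".pkl","rb"));H=hsv(d);print(f)
    o=(H[...,0]>=5)&(H[...,0]<=16)&(H[...,1]>225)&(H[...,2]>130)
    for st,c,m in comps(o,150): print(" or",st,c,rect(d,m,.059)[1:])
d=pickle.load(open("b_clamp.pkl","rb"));cv2.imwrite("pics/z1.png",cv2.resize(d["frame"][50:230,230:390,::-1],None,fx=3.3,fy=3.3,interpolation=0))
d=pickle.load(open("b_fork.pkl","rb"));cv2.imwrite("pics/z2.png",cv2.resize(d["frame"][65:305,250:380,::-1],None,fx=2.5,fy=2.5,interpolation=0))
E
```

```text
b_clamp
 yel [299, 123, 31, 34, 801] [313.9, 138.8] ((659.1, -153.7), (24.9, 25.0), 44.4)
 yel [296, 173, 42, 35, 706] [316.6, 192.8] ((616.8, -155.6), (27.8, 33.4), 5.3)
 plate [247, 0, 128, 220, 18518] [312.6, 118.1]
[(677.4, -152.5), (169.9, 96.1), 4.6]
b_top
a_top
a_scene
 yel [261, 246, 16, 14, 74] [268.1, 251.7] ((616.4, -156.0), (27.5, 33.4), 5.0)
 yel [272, 261, 5, 9, 13] [273.8, 265.3] ((654.4, -158.9), (6.7, 22.0), 80.0)
 yel [275, 261, 7, 9, 26] [278.4, 264.4] ((657.8, -147.8), (12.0, 22.7), 89.6)
b_fork
 or [300, 169, 23, 124, 969] [311.9, 228.6] ((512.0, 258.8), (110.7, 18.0), 4.2)
b_top
a_top
a_scene
```

View pics/z1.png

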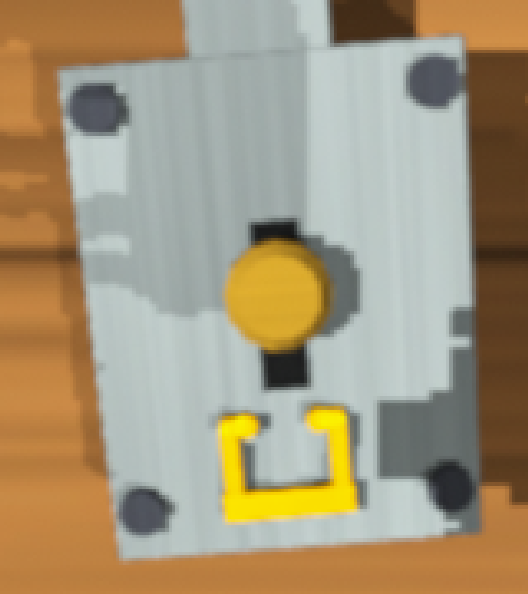

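View pics/z2.png

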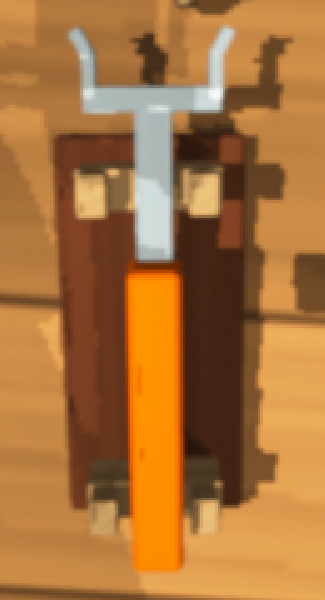

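```bash
python3 - <<'E'
from m import *
d=pickle.load(open("b_clamp.pkl","rb"))
f=lambda x,y:onz(d,230+(x+.5)/3.3-.5,50+(y+.5)/3.3-.5,.045)[:2]*1000
C=[f(60,70),f(465,37),f(480,533),f(120,558)]
for a in C:print(a.round(1))
TL,TR,BR,BL=C
ang=lambda v:np.degrees(np.arctan2(v[1],v[0]))
print("sides",[np.linalg.norm(x).round(1) for x in(TL-TR,BL-BR,TL-BL,TR-BR)],ang(TL-BL),ang(TR-BR),ang(TL-TR)-90,ang(BL-BR)-90)
ctr=sum(C)/4;print("ctr",ctr)
th=np.radians(4.6);ex=np.array([np.cos(th),np.sin(th)]);ey=np.array([-ex[1],ex[0]])
slot=ctr+2*ex;print("slot",slot)
for n,p in (("slotTL",(250,222)),("slotTR",(298,220)),("slotBL",(264,388)),("slotBR",(308,386))):
    q=f(*p)-slot;print(n,f(*p).round(1),(q@ex).round(1),(q@ey).round(1))
H=hsv(d)
y=(H[...,0]>=20)&(H[...,0]<=32)&(H[...,1]>150)&(H[...,2]>110)
for st,c,m in comps(y,8):
    for z in(.05,.0626):
        P,*q=rect(d,m,z);q0=np.array(q[0])-slot;print(q,q0@ex,q0@ey)
    if st[1]>160:
        P,*q=rect(d,m,.05);P=P*1000-slot;P=np.c_[P@ex,P@ey]
        # back edge: min x per y bins
        b=[(yy,P[np.abs(P[:,1]-yy)<1.2][:,0].min()) for yy in range(-14,13,2) if (np.abs(P[:,1]-yy)<1.2).any()];b=np.array(b);k=np.polyfit(b[:,0],b[:,1],1);print("back",k,np.degrees(np.arctan(-k[0])), P.min(0),P.max(0))
# fork
d=pickle.load(open("b_fork.pkl","rb"))
g=lambda x,y,z:onz(d,250+(x+.5)/2.5-.5,65+(y+.5)/2.5-.5,z)[:2]*1000
hm=np.array([512.,258.8])
for n,p in (("tipL",(72,32)),("tipR",(231,30)),("barL",(84,110)),("barR",(222,108)),("barfL",(100,86)),("barfR",(208,86))):
    th=np.radians(4.2);e=np.array([np.cos(th),np.sin(th)]);q=g(*p,.041)-hm;print(n,(q@e).round(1),(q@np.array([-e[1],e[0]])).round(1))
E
```

```text
[ 711.3 -102.5]
[ 718.5 -197.3]
[ 596.4 -206.3]
[ 589.5 -111.8]
sides [np.float64(95.0), np.float64(94.7), np.float64(122.1), np.float64(122.4)] 4.354954749812222 4.224879218990008 4.389365485361424 4.207455505144694
ctr [ 653.93019267 -154.49170507]
slot [ 655.92375043 -154.33130722]
slotTL [ 676.3 -146.8] 20.9 5.8
slotTR [ 676.7 -158.5] 20.4 -5.8
slotBL [ 635.1 -150. ] -20.4 6.0
slotBR [ 635.7 -161.1] -20.7 -5.1
[(659.1, -153.7), (24.9, 25.0), 44.4] 3.2166486479540666 0.3745419078833689
[(660.8, -153.8), (23.8, 23.9), 44.4] 4.903152848896731 0.1385258486786668
[(616.8, -155.6), (27.8, 33.4), 5.3] -39.09947586697009 1.8730765379272314
[(620.3, -155.6), (26.6, 32.0), 5.3] -35.61074979237322 1.5923803027762249
back [-4.18724306e-03 -5.26262653e+01] 0.23990995293796705 [-53.12000139 -14.89193864] [-25.08576996  18.48509132]
tipL 125.1 25.1
tipR 125.5 -25.0
barL 101.1 22.0
barR 101.6 -22.5
barfL 108.6 16.7
barfR 108.5 -17.9
```

```bash
python3 - <<'E'
from m import *
from station import r
d=pickle.load(open("b_fork.pkl","rb"))
g=lambda x,y,z:onz(d,250+(x+.5)/2.5-.5,65+(y+.5)/2.5-.5,z)[:2]*1000
A=(g(127,270,.059)+g(183,270,.059))/2;B=(g(134,570,.059)+g(183,570,.059))/2
print(A,B,(A+B)/2,np.linalg.norm(A-B))
def cl(t):
    s=r.sense();print(t,round(s["clock"],2),(s["tcp_pos"]*1000).round(2),s["orientation"].round(2),s["contact_force"].round(2),round(s["opening"]*1000,1))
X,Y=.510,.2587
r.reach([X,Y,.27],[180,0,4.2]);cl("above")
r.servo_line([X,Y,.2085],speed=.08);cl("down")
r.grab(55);cl("grab")
r.servo_line([X,Y,.2185],speed=.05);cl("up10")
r.servo_line([X,Y,.30],speed=.15);cl("up")
for n in("wrist","scene"):
    d=r.snapshot(n);cv2.imwrite(f"pics/c_{n}.png",d["frame"][:,:,::-1]);pickle.dump(d,open(f"c_{n}.pkl","wb"))
E
```

```text
[564.20258568 261.87819077] [456.22637589 253.56006183] [510.21448078 257.7191263 ] 108.29613635897822
above 4.33 [510.38 258.23 270.48] [ 1.7999e+02 -1.0000e-02  4.1600e+00] [-0.52  0.28  0.74] 87.9
down 5.25 [510.18 258.81 209.06] [-1.7998e+02 -5.0000e-02  4.2000e+00] [ 0.39 -0.35  0.54] 87.8
grab 6.33 [510.   258.68 208.48] [180.    0.    4.2] [ 0.86 -0.44 -0.21] 17.7
up10 6.67 [510.13 258.8  219.12] [-1.7998e+02 -6.0000e-02  4.2000e+00] [-0.83  0.65 -1.32] 17.4
up 7.37 [509.81 258.65 298.91] [1.7997e+02 8.0000e-02 4.2000e+00] [-0.03  0.01 -2.69] 17.9
```

View pics/c_wrist.png

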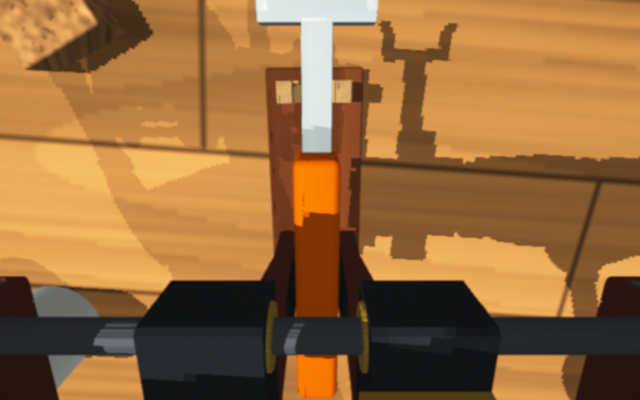

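View pics/c_scene.png

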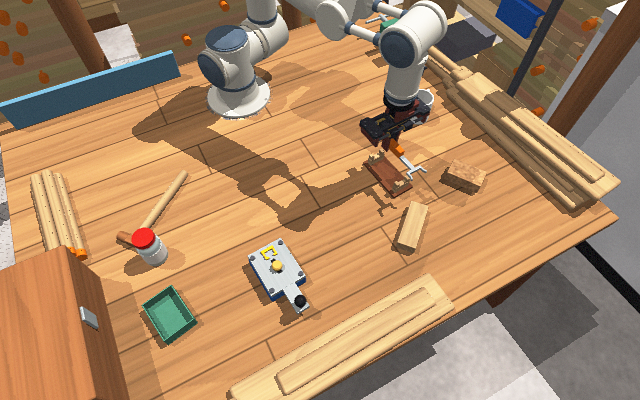

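The fork is held straight and the rest is empty. In the wrist view the handle's front edge is at row 157 and the rear of the fork bar at row 22. I'll move to a spot above the approach point, behind the clip, and check the offset in the hand.

```bash
cat > g.py <<'E'
from m import *
th=np.radians(4.3);ex=np.array([np.cos(th),np.sin(th)]);ey=np.array([-ex[1],ex[0]])
slot=np.array([.6559,-.1543])
def tcp(px,py,uz,off=0.0):
    """pocket at slot-frame px,py (m), fork underside height uz; off = handle middle ahead of grasp"""
    p=slot+ex*(px-.112-off)+ey*py
    return [p[0],p[1],uz+.013+.1625]
def show(r,t):
    s=r.sense();f=s["contact_force"];q=s["tcp_pos"][:2]-slot
    print(t,round(s["clock"],2),"px %.2f py %.2f z %.2f"%((q@ex+.112)*1000,q@ey*1000,s["tcp_pos"][2]*1000),"F %.2f %.2f %.2f"%(f[:2]@ex,f[:2]@ey,f[2]),s["orientation"].round(2),round(s["opening"]*1000,1));return s
E
python3 - <<'E'
from g import *
from station import r
d=pickle.load(open("c_wrist.pkl","rb"))
t0=np.array([.5098,.25865]);e=np.array([np.cos(np.radians(4.2)),np.sin(np.radians(4.2))])
H=hsv(d);print([ (v,H[v,316].tolist()) for v in range(149,166,2)])
for v in(154,158,161):
    print(v,((onz(d,316,v,.149)[:2]-t0)@e*1000).round(1))
print("barrear",((onz(d,316,22,.131)[:2]-t0)@e*1000).round(1))
d2=pickle.load(open("b_fork.pkl","rb"))
r.reach(tcp(-.085,.0015,.100),[180,0,4.3]);show(r,"above")
for n in("wrist","scene","top"):
    d=r.snapshot(n);cv2.imwrite(f"pics/d_{n}.png",d["frame"][:,:,::-1]);pickle.dump(d,open(f"d_{n}.pkl","wb"))
r.servo_line(tcp(-.085,.0015,.0465),speed=.1);show(r,"down");r.wait(.2);show(r,"down")
for n in("wrist","scene","top"):
    d=r.snapshot(n);cv2.imwrite(f"pics/e_{n}.png",d["frame"][:,:,::-1]);pickle.dump(d,open(f"e_{n}.pkl","wb"))
a=cv2.imread("pics/e_scene.png")[215:325,215:335];b=cv2.imread("pics/e_wrist.png")[:200,160:480]
cv2.imwrite("pics/e_z.png",np.vstack([cv2.resize(a,(480,440)),cv2.resize(b,(480,150))]))
E
```

```text
[(149, [85, 16, 197]), (151, [60, 6, 178]), (153, [10, 175, 124]), (155, [12, 255, 119]), (157, [12, 255, 122]), (159, [12, 255, 146]), (161, [12, 255, 210]), (163, [14, 255, 237]), (165, [14, 255, 244])]
154 55.5
158 54.0
161 52.9
barrear 102.1
above 9.05 px -84.59 py 2.13 z 275.57 F 0.27 0.76 -3.01 [-1.7998e+02 -2.0000e-02  4.3600e+00] 17.7
down 9.88 px -84.85 py 1.47 z 222.35 F -0.33 -0.05 -1.31 [ 1.7999e+02 -2.0000e-02  4.3000e+00] 17.7
down 10.08 px -84.74 py 1.35 z 222.97 F 0.22 -0.29 -1.71 [ 1.7995e+02 -8.0000e-02  4.3000e+00] 17.8
```

View pics/e_z.png

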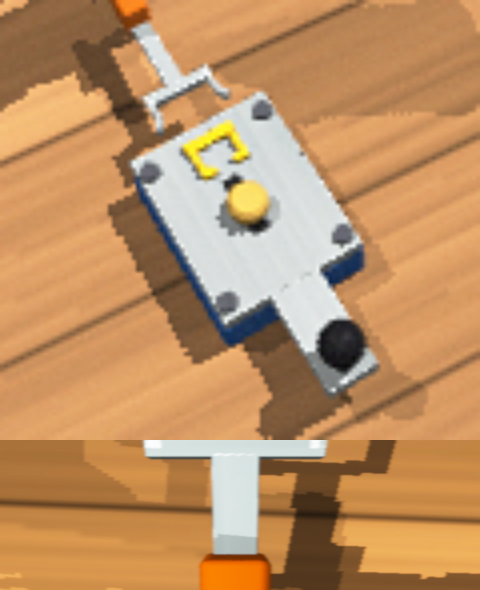

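View pics/e_wrist.png

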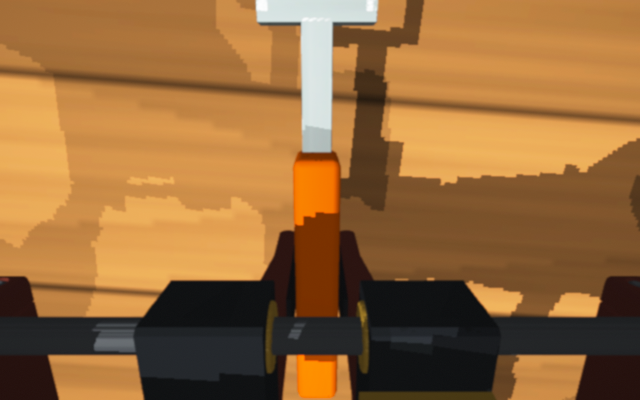

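The fork lies level behind the clip, outside the plate edge, with its tines straddling the clip's width. Now I'll slide it forward slowly.

```bash
python3 - <<'E'
from g import *
from station import r
show(r,"0")
r.servo_line(tcp(-.060,.0015,.0463),speed=.05);show(r,"a")
for px in np.arange(-.058,-.0379,.004):
    r.servo_line(tcp(px,.0015*(px+.036)/(-.024),.0463),speed=.04);show(r,"s")
for n in("scene","top"):
    d=r.snapshot(n);cv2.imwrite(f"pics/f_{n}.png",d["frame"][:,:,::-1]);pickle.dump(d,open(f"f_{n}.pkl","wb"))
a=cv2.imread("pics/f_scene.png")[215:325,215:335]
cv2.imwrite("pics/f_z.png",cv2.resize(a,(600,550)))
E
```

```text
0 10.23 px -84.90 py 1.43 z 222.49 F 0.09 -1.26 -1.97 [ 1.7998e+02 -4.0000e-02  4.3000e+00] 18.2
a 10.88 px -59.89 py 1.56 z 221.57 F 0.79 -0.44 -2.13 [-1.7999e+02  4.0000e-02  4.3200e+00] 17.8
s 11.13 px -58.04 py 1.34 z 221.83 F -0.61 -0.41 -1.75 [180.   -0.    4.3] 17.9
s 11.38 px -53.84 py 1.12 z 221.84 F 0.15 0.13 -1.39 [ 1.8e+02 -1.0e-02  4.3e+00] 17.9
s 11.63 px -49.81 py 0.87 z 221.77 F 0.58 0.11 -1.61 [-180.      0.      4.31] 17.8
s 11.88 px -45.81 py 0.61 z 221.80 F -0.01 -0.07 -2.19 [-180.     -0.      4.31] 17.7
s 12.13 px -41.81 py 0.37 z 221.78 F 0.16 0.48 -1.64 [-180.     -0.      4.31] 17.9
s 12.38 px -37.82 py 0.14 z 221.79 F -0.18 0.14 -1.12 [-180.     -0.      4.31] 17.9
```

View pics/f_z.png

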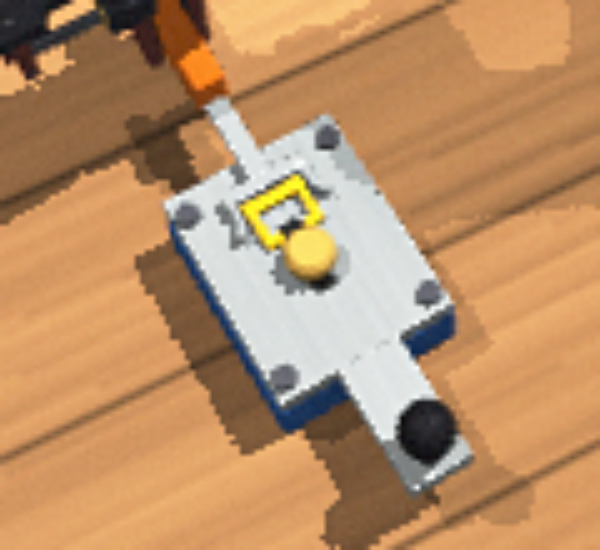

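The clip sits straight in the fork, with its jaws just short of the pin. Next come fine force-monitored steps.

```bash
cat > p.py <<'E'
from g import *
from station import r
def push(x0,x1,step,stop,drop=True):
    px=x0;pk=0;H=[]
    while px<x1-1e-9:
        px+=step
        r.servo_line(tcp(px,0,.0463),speed=.02)
        fs=[]
        for _ in range(3):
            s=r.sense();fs.append(-s["contact_force"][:2]@ex);r.wait(.01)
        f=float(np.mean(fs));pk=max(pk,f);q=s["tcp_pos"][:2]-slot
        print("%.2f cmd %.2f px %.2f py %.2f f %.2f max %.2f fz %.2f fy %.2f"%(s["clock"],px*1e3,(q@ex+.112)*1e3,q@ey*1e3,f,max(fs),s["contact_force"][2],s["contact_force"][:2]@ey))
        if f>stop: print("STOP force");break
        if drop and pk>4 and f<.45*pk: print("DROP");break
    return px,f
E
python3 - <<'E'
from p import *
px,f=push(-.038,-.030,.001,4,)
push(px,-.012,.0006,14.5)
E
```

```text
12.75 cmd -37.00 px -36.99 py -0.01 f -0.31 max 0.35 fz -1.16 fy 0.50
13.03 cmd -36.00 px -35.97 py -0.01 f -0.09 max 0.47 fz -2.12 fy 0.15
13.30 cmd -35.00 px -34.96 py -0.00 f -0.21 max -0.03 fz -1.16 fy -0.55
13.57 cmd -34.00 px -33.96 py -0.01 f 0.35 max 1.63 fz -1.55 fy -0.28
13.85 cmd -33.00 px -32.96 py -0.00 f 0.22 max 0.58 fz -1.79 fy 0.10
14.12 cmd -32.00 px -31.96 py -0.00 f 0.02 max 0.50 fz -1.99 fy 0.03
14.40 cmd -31.00 px -30.95 py -0.00 f -0.18 max 0.13 fz -1.61 fy -0.79
14.68 cmd -30.00 px -29.96 py -0.00 f 0.36 max 0.63 fz -2.56 fy -1.13
14.95 cmd -29.40 px -29.37 py -0.00 f 0.01 max 0.36 fz -1.97 fy -0.54
15.22 cmd -28.80 px -28.78 py -0.00 f -0.12 max 0.27 fz -1.63 fy 0.04
15.50 cmd -28.20 px -28.15 py 0.01 f -0.20 max 0.51 fz -0.95 fy -0.22
15.78 cmd -27.60 px -27.58 py 0.00 f -0.01 max 0.34 fz -2.32 fy 0.17
16.05 cmd -27.00 px -27.00 py -0.01 f -0.32 max 0.04 fz -2.55 fy 0.25
16.32 cmd -26.40 px -26.50 py -0.06 f 1.50 max 2.01 fz -1.39 fy -0.58
16.60 cmd -25.80 px -26.03 py -0.09 f 4.03 max 4.16 fz 0.41 fy -0.49
16.88 cmd -25.20 px -25.53 py -0.10 f 4.96 max 5.49 fz -0.42 fy -0.68
17.15 cmd -24.60 px -25.09 py -0.12 f 6.88 max 7.07 fz 1.29 fy -0.50
17.43 cmd -24.00 px -24.62 py -0.13 f 7.70 max 7.89 fz 2.14 fy 0.06
17.70 cmd -23.40 px -24.12 py -0.17 f 8.99 max 9.62 fz 1.62 fy 0.21
17.98 cmd -22.80 px -23.51 py -0.16 f 8.54 max 8.71 fz 0.86 fy -0.48
18.25 cmd -22.20 px -22.89 py -0.15 f 8.17 max 8.78 fz 1.60 fy 0.14
18.52 cmd -21.60 px -22.16 py -0.13 f 6.77 max 7.29 fz 1.30 fy 0.18
18.80 cmd -21.00 px -21.54 py -0.12 f 7.31 max 7.79 fz 1.39 fy -0.47
19.07 cmd -20.40 px -20.75 py -0.12 f 5.83 max 6.64 fz 0.25 fy -0.34
19.35 cmd -19.80 px -19.99 py -0.08 f 4.47 max 5.09 fz 0.35 fy 0.16
19.62 cmd -19.20 px -18.99 py 0.04 f 1.94 max 2.36 fz -1.56 fy -0.00
DROP
```

The push peaked at 9 N at px −24.1 and dropped at −19, so the jaws have ridden over the neck. I'll carry on to the hard stop.

```bash
python3 - <<'E'
from p import *
px,f=push(-.0192,-.0128,.0008,6,False)
if f<6: px,f=push(px,-.006,.0004,5,False)
d=r.snapshot("scene");cv2.imwrite("pics/g_z.png",cv2.resize(d["frame"][215:325,215:335,::-1],(600,550)));pickle.dump(d,open("g.pkl","wb"))
E
```

```text
19.90 cmd -18.40 px -18.04 py 0.15 f -0.90 max -0.62 fz -1.27 fy 0.08
20.18 cmd -17.60 px -17.43 py 0.05 f 0.03 max 1.07 fz -1.33 fy -0.17
20.45 cmd -16.80 px -16.75 py -0.01 f 0.08 max 0.45 fz -1.47 fy -0.67
20.73 cmd -16.00 px -15.98 py 0.00 f -0.19 max 0.42 fz -1.71 fy -0.07
21.00 cmd -15.20 px -15.18 py -0.00 f 0.29 max 0.64 fz -1.96 fy 0.52
21.27 cmd -14.40 px -14.38 py -0.02 f -0.37 max 0.42 fz -2.01 fy -0.31
21.55 cmd -13.60 px -13.57 py -0.00 f -0.22 max 0.94 fz -0.87 fy 0.23
21.82 cmd -12.80 px -12.77 py 0.02 f 0.04 max 0.39 fz -2.16 fy 0.00
22.10 cmd -12.40 px -12.38 py -0.00 f -0.58 max -0.22 fz -1.46 fy -0.12
22.38 cmd -12.00 px -12.00 py 0.00 f -0.30 max 0.16 fz -2.17 fy 0.61
22.65 cmd -11.60 px -11.58 py 0.01 f -0.17 max 0.40 fz -1.61 fy 0.70
22.93 cmd -11.20 px -11.20 py 0.01 f -0.12 max 0.21 fz -1.42 fy 0.31
23.20 cmd -10.80 px -10.78 py 0.00 f 0.08 max 0.45 fz -2.05 fy -0.48
23.48 cmd -10.40 px -10.50 py -0.01 f 2.11 max 2.43 fz -1.93 fy 0.53
23.75 cmd -10.00 px -10.27 py -0.03 f 4.36 max 4.99 fz -0.08 fy 0.93
24.02 cmd -9.60 px -10.07 py -0.07 f 6.77 max 7.05 fz 1.57 fy 0.59
STOP force
```

View pics/g_z.png

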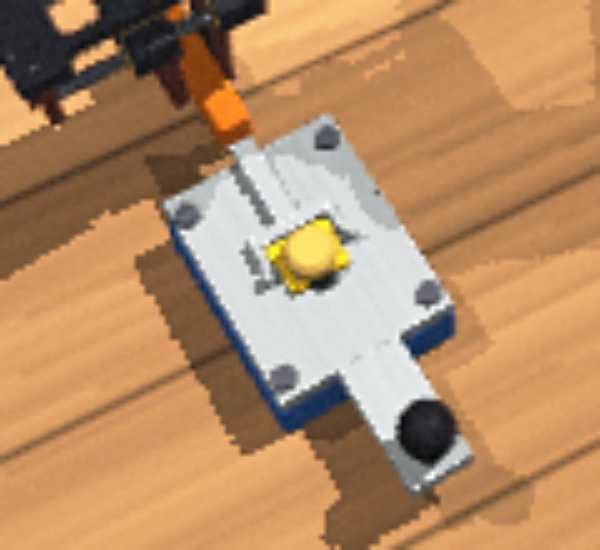

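The clip now surrounds the pin, and the hard stop is where I predicted it, about 16 mm past jaw contact. Next is the 14 N lean.

```bash
python3 - <<'E'
from p import *
px,f=push(-.0096,-.006,.0003,13.2,False)
t0=r.sense()["clock"];F=[]
for i in range(16):
    s=r.sense();F.append(-s["contact_force"][:2]@ex);r.wait(.045)
print("hold",round(r.sense()["clock"]-t0,2),"mean",np.mean(F),np.min(F),np.max(F),"px",px)
E
```

```text
24.35 cmd -9.30 px -9.92 py -0.06 f 7.91 max 8.37 fz 1.58 fy 1.16
24.62 cmd -9.00 px -9.78 py -0.09 f 9.45 max 10.02 fz 1.63 fy 1.01
24.90 cmd -8.70 px -9.65 py -0.10 f 10.29 max 11.10 fz 3.21 fy 0.52
25.18 cmd -8.40 px -9.51 py -0.12 f 12.10 max 12.66 fz 3.00 fy 1.46
25.45 cmd -8.10 px -9.36 py -0.15 f 13.25 max 13.38 fz 4.70 fy 1.15
STOP force
hold 0.67 mean 13.19990440051595 12.09746923286635 14.508135879833373 px -0.0081
```

```bash
python3 - <<'E'
from p import *
r.servo_line(tcp(-.0079,0,.0463),speed=.02);r.wait(.1)
t0=r.sense()["clock"];F=[]
for i in range(16):
    s=r.sense();F.append(-s["contact_force"][:2]@ex);r.wait(.045)
print("hold",round(r.sense()["clock"]-t0,2),"mean",np.mean(F),np.min(F),np.max(F))
r.servo_line(tcp(-.012,0,.0463),speed=.02);show(r,"rel")
r.servo_line(tcp(-.085,0,.0465),speed=.1);show(r,"back")
for n in("wrist","scene"):
    d=r.snapshot(n);cv2.imwrite(f"pics/i_{n}.png",d["frame"][:,:,::-1]);pickle.dump(d,open(f"i_{n}.pkl","wb"))
a=cv2.imread("pics/i_scene.png")[215:325,215:335];b=cv2.imread("pics/i_wrist.png")[:200,160:480]
cv2.imwrite("pics/i_z.png",np.vstack([cv2.resize(a,(432,396)),cv2.resize(b,(432,200))]))
for f in("e_wrist","i_wrist"):
    d=pickle.load(open(f+".pkl","rb"));H=hsv(d)
    o=(H[...,0]>=5)&(H[...,0]<=16)&(H[...,1]>225)&(H[...,2]>100);o[:,:285]=0;o[:,350:]=0;o[280:]=0
    g=(H[:,316,1]<40)&(H[:,316,2]>150)
    cs=comps(o,500);print(f,[(c[0],c[1]) for c in cs],"bar rows at col 270,360:",[np.where((H[:60,c,1]<60)&(H[:60,c,2]>130))[0].max(initial=-1) for c in(270,290,345,360)], "cols at bar row 10",[np.where((H[10,200:440,1]<40)&(H[10,200:440,2]>150))[0].min()+200,np.where((H[10,200:440,1]<40)&(H[10,200:440,2]>150))[0].max()+200])
E
```

```text
hold 0.67 mean 14.317448738822478 13.669809029988297 15.135627290068173
rel 27.5 px -11.75 py 0.00 z 221.92 F 0.26 1.53 -2.13 [ 1.7999e+02 -7.0000e-02  4.3000e+00] 17.4
back 28.38 px -84.70 py -0.04 z 222.22 F 0.35 -0.32 -1.47 [ 1.7999e+02 -4.0000e-02  4.3000e+00] 17.5
e_wrist [([293, 152, 47, 128, 5550], [316.5, 215.5])] bar rows at col 270,360: [np.int64(22), np.int64(22), np.int64(21), np.int64(21)] cols at bar row 10 [np.int64(256), np.int64(376)]
i_wrist [([293, 152, 47, 128, 5555], [316.5, 215.5])] bar rows at col 270,360: [np.int64(22), np.int64(22), np.int64(21), np.int64(21)] cols at bar row 10 [np.int64(256), np.int64(376)]
```

View pics/i_z.png

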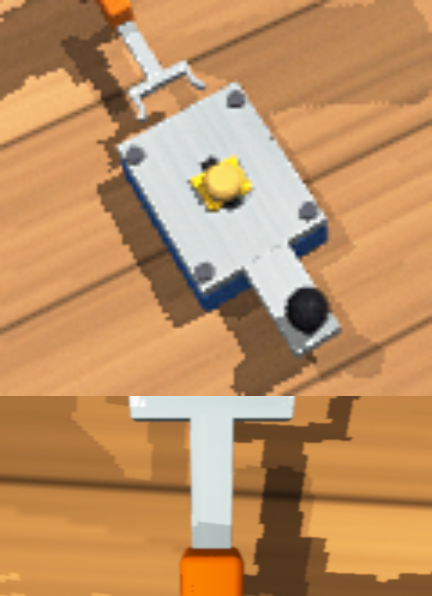

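The lean averaged 14.3 N for 0.67 s, the clip stayed on the pin, and the tool didn't move in the grip (identical pixels). Time to put it back.

```bash
python3 - <<'E'
from p import *
X,Y=.510,.2587
p=tcp(-.085,0,.0465);r.servo_line([p[0],p[1],.275],speed=.12);show(r,"lift")
r.reach([X,Y,.275],[180,0,4.2]);r.wait(.2);show(r,"over")
r.servo_line([X,Y,.222],speed=.08)
r.servo_line([X,Y,.2092],speed=.04);s=show(r,"low")
for z in(.2088,.2085):
    r.servo_line([X,Y,z],speed=.02);s=show(r,"dn")
    if s["contact_force"][2]>1.5:break
print(s["tcp_pos"])
r.let_go();show(r,"open")
r.servo_line([X,Y,.30],speed=.12)
r.reach([0.55,.258,.36],[180,0,4]);show(r,"end")
d=r.snapshot("wrist");cv2.imwrite("pics/j_wrist.png",d["frame"][:,:,::-1]);pickle.dump(d,open("j_wrist.pkl","wb"))
H=hsv(d);o=(H[...,0]>=5)&(H[...,0]<=16)&(H[...,1]>225)&(H[...,2]>130)
for st,c,m in comps(o,150): print(" or",st,c,rect(d,m,.059)[1:])
d=r.snapshot("scene");cv2.imwrite("pics/j_scene.png",d["frame"][:,:,::-1])
E
```

```text
lift 29.07 px -84.98 py 0.04 z 274.62 F -0.96 -0.31 -1.69 [-1.7999e+02  2.0000e-02  4.3000e+00] 17.8
over 30.86 px -2.23 py 421.81 z 275.12 F 0.16 -0.67 -1.37 [ 1.80e+02 -1.00e-02  4.11e+00] 17.8
low 32.13 px -2.63 py 422.73 z 208.87 F 0.29 -0.65 -2.20 [1.7999e+02 4.0000e-02 4.2000e+00] 18.1
dn 32.38 px -2.55 py 422.78 z 208.73 F 0.05 0.23 -0.56 [1.8e+02 1.0e-02 4.2e+00] 17.9
dn 32.63 px -2.52 py 422.79 z 208.52 F -0.77 -0.12 -1.74 [-180.    -0.     4.2] 17.5
[0.51000215 0.258709   0.20851659]
open 33.79 px -2.51 py 422.77 z 208.50 F 0.10 0.35 0.51 [180.    0.    4.2] 87.8
end 35.09 px 37.81 py 418.97 z 359.85 F 0.06 0.68 -0.95 [-179.99   -0.      3.97] 87.7
 or [301, 170, 23, 124, 967] [313.0, 230.4] ((511.2, 259.0), (110.8, 18.2), 4.3)
```

View pics/j_wrist.png

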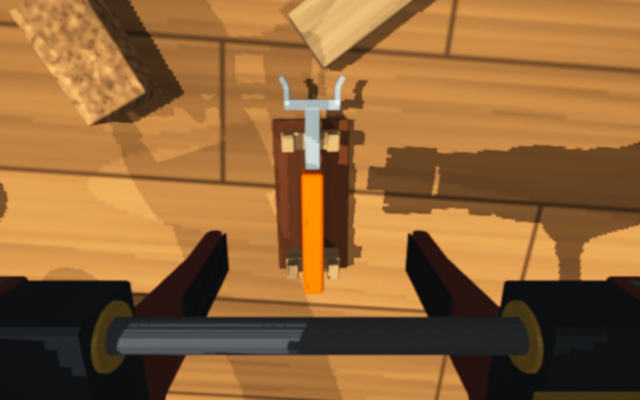

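View pics/j_scene.png

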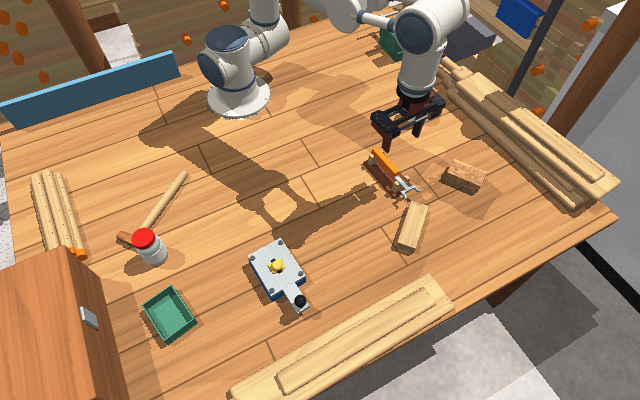

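The tool is back in both notches, with its handle at (313,230) against (312,229) before. The clip is on the pin at (277,266), and the rest of the bench is unchanged.

```bash
python3 -c "
from station import r
print(r.hand_in())"
```

```text
the job is handed in; nothing more can be done
None
```

The yellow clip is snapped home on the pivot pin, the seat is proved at about 14 N, and the fork tool is back in its rest. I handed the job in at about 35 s of robot time; no verdict was reported.

- **Snap:** the push peaked at about 9 N (9.6 N at most in one reading), then fell to zero as the jaws closed behind the neck. The hard stop came about 16 mm after the jaws first touched, as the seated geometry predicts.
- **Seat proof:** my first lean averaged only 13.2 N over 0.67 s, so I leaned a little harder. The second averaged 14.3 N over 0.67 s, with single readings from 13.7 to 15.1 N. The highest reading in the whole job was 15.1 N, well under the 22 N limit.
- **Last checks:** the final pictures show the clip on the pin and the tool in both notches of the rest. Its handle is within about 1 mm and 0.1° of where it started. The gripper is open and clear, and the other things look unmoved.
- **Limits of the checks:** no check failed. Force readings carried about 0.5 to 1 N of noise. I saw the final clip seat only in the scene camera and had no close-up of the jaws after the snap.

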